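# Index the carving blank and lock it

### The arm

A 6-joint arm with a two-finger parallel gripper is mounted at the origin on the work surface. World frame = base frame: x ahead of the robot, y to its left, z up, the work surface at z = 0. Lengths are in m, angles in rad, forces in N, time in s.
With the tool pointing down it reaches from about 0.325 to 0.9 m from the base axis. Payload 3.5 kg.
Tool frame: the origin (TCP) lies midway between the tips of the shut fingers; the grasp point (between the pads) lies 19 mm behind it; z points along the fingers, y is the direction in which the jaws open and shut (so a half turn about z gives the same grasp; the last joint's range is limited). The gripper opens to 85 mm and grips with 20 to 120 N. Pads are 22 mm wide; open, the fingers measure 114 mm over their backs; the gripper's body (76 mm by 85 mm) begins 54 mm behind the grasp point. The pads swing forward as they close: fully open they stand 13 mm farther back than shut.
Start: joints at [1.145, 0.276, -0.026, 1.268, 0, 1.467], TCP at [0.198, 0.593, 0.195] pointing down, gripper open.
Joint ranges: [-3.12, 3.12], [-0.85, 1.88], [-1.08, 1.24], [-1.95, 2.15], [-1.57, 1.53], [-3.14, 3.14]. Speed limits (rad/s): [2.57, 2.57, 3.14, 3.14, 3.14, 3.14].

### API

Orientations are given as a unit quaternion [x, y, z, w].
In Python, from bench import r, camera, models gives the robot as it stands. Calls block until the motion is done:
- r.movep(position, orientation): joint-space move of the TCP to a pose.
- r.move_l(position, orientation=None, speed=0.15, guard=None): straight line of the TCP; orientation=None keeps the orientation; speed is the mean speed in m/s. With guard (N) it stops when the force on the tool has changed by that much, and returns True; else False.
- r.movej(angles): joint-space move.
- r.grip(opening, force=None): opening from 0.0 (shut) to 1.0 (fully open); force is the grip in N (None keeps the last); returns when the fingers have stopped.
- r.hold(seconds).
- r.ik(position, orientation): joint angles nearest the present ones, or None.
- r.read_state(): the state.
- camera(name): name is "side" or "top"; returns a dict with "image" (400x640x3 uint8, red, green, blue), "mtx" (3x3 intrinsics, pixels), "k1" (the pictures are not rectified: a ray, as slopes to the right and down, at radius r is drawn at 1 + k1 r^2 times it, then the intrinsics apply), "extrinsics" (4x4, takes a point from world to camera coordinates). Camera axes: x right, y down, z forward; pixel columns grow to the right and rows downward; lengths in m; the calibration is good to about 2 mm. A picture is of the moment at which its call begins. There is no depth.
A pose or a line that the arm cannot do raises r.PlanningError and nothing moves.
- r.sign_off(): hands the job in, once; it reports no verdict.
Trained networks look in a picture, given as the dict that the camera call returned (one of the last four; its "shot" number tells which), for a name from the list of things; names that differ only in an ending like _2 or _b are one class to them, and where a whole thing is asked for, a point or a joint stands for the part that bears it (a point fixed in the world has none). Each returns a list of dicts, best first, with "confidence" (0 to 1); they miss things now and then, are a little off and sometimes report something else, mostly with a low value. They report only what shows in the picture. A call takes as long as a camera call.
- models.cut_out(picture, name): "region" (400x640 bool, what is visible of it) and "extent" ([left, top, width, height] in pixels, round what is visible of it).
The state is a dict: "time": time; "qpos": joint angles; "qd": joint speeds; "tau": joint torques, N m; "eef_pos": TCP position; "orientation": TCP orientation; "contact_force": force on the tool from outside, world axes, zero at the start; "moment": the same for the moment, N m; "grip_width": opening from 0.0 (shut) to 1.0 (fully open).
Only numpy, scipy, OpenCV 4.12 (cv2) and the standard library are available. Lean on these libraries where they do the work, as an engineer would, in place of code of your own. Each camera call takes 0.05 s, during which the arm holds its last target. There are 200 camera calls.

### The job

Turn the carving blank with the orange thumb lever of the indexing table, click by click with the lever springing right back after each one, until the red mark on the dial stands at the brass pointer and never a notch past it. Then, with the lever let go, push the black-knobbed lock bolt fully home. Move lever and bolt only by gentle pushes (they must never be forced, 16 N is too much), do not touch the dial or the blank, and leave everything else on the bench where it is.

Things in the scene. Friction and masses are not known exactly. Their poses are not given: they have to be found in the camera images.
- index_base: Green indexing table fixed to the bench. Origin: on the bench, on the dial's vertical axis; z up. In its frame: thumb lever at -y, lock bolt at +y (its guide 42 mm high, 99 to 145 mm out), brass pointer at +x, low housing (34 mm high, out to 139 mm) at -x. On the dial's centre stands the round wooden blank, 52 mm in diameter, top at 136 mm.
- pointer_tip (a point): Tip of the brass pointer, 74 mm from the dial's axis, 54 mm above the bench; its post stands outside the dial.
- index_dial (a joint): Turn of the dial (aluminium disc, radius 92 mm, top 46 mm above the bench, 24 notches, a black tick at each, one broad red mark), rad, counter-clockwise from above positive. 0: red mark at the pointer. One notch is 0.2618 rad. It starts 2 to 5 notches short (about -0.52, -0.79, -1.05 or -1.31); each lever click adds one.
- tab_path (a point): Fixed point on the path of the thumb lever's orange tab: index_base's -y, 122 mm from the dial's axis, 55 mm above the bench. The tab is an upright plate, 26 mm wide along the radius, 10 mm thick, 14 to 78 mm above the bench, 17 mm outside the dial's rim. It is clamped to its lever differently each time: at rest its middle lies 4 to 28 mm from this point, towards index_base's -x.
- thumb_lever: Lever that carries the tab; origin and axes as index_base at rest. The tab moves on a 32 mm arc about the dial's axis towards index_base's +x: about 14 mm against the return spring (2 N), then the notch resists (about 6 N in all), the force falls and the dial clicks over by itself 1 to 2 mm before a firm stop, where the force climbs. Fully let go, it springs back and catches the next notch in half a second.
- lock_bolt (a joint): Travel of the lock bolt towards the dial's axis (index_base's -y), m: 0 fully out, 0.020 fully home at a hard stop. Starts 0 to 5 mm in. Sliding takes about 3 N; it stays where left. It enters only while the dial stands on a notch, and then locks the dial.
- bolt_knob (a point): Centre of the black knob on the lock bolt: 22 mm in diameter, 52 to 76 mm above the bench (the point at 64 mm) on a 12 mm stem, 145 mm from the dial's axis when the bolt is out, 125 mm when home.
- mallet: Bystander: wooden carver's mallet lying on its side, head 75 x 115 x 75 mm. Origin at the middle of its underside.
- drill_block: Bystander: wooden block with three holes, 60 x 110 x 50 mm. Origin at the middle of its underside.
- offcut: Bystander: pale board offcut, 220 x 75 x 22 mm. Origin at the middle of its underside.
- tin: Bystander: open dark tin box, 160 x 100 x 60 mm. Origin at the middle of its underside.
- carving_knife: Bystander: short carving knife lying flat, wooden handle, 150 mm long, 18 mm high. Origin at the middle of its underside.
- cork_block: Bystander: cork sanding block, 45 x 100 x 30 mm. Origin at the middle of its underside.
- wood_coupon: Bystander: flat pale wood sample, 60 x 60 x 8 mm. Origin at the middle of its underside.

How it is judged:
By the outcome, as a careful person would: the job done as asked, in the order asked, and still so for the second after the job is handed in, with the robot touching nothing.
It also fails if it takes over 72 s, if anything falls off the work surface, if the arm or the gripper's body presses on something with over 40 N, if the wrist force passes 120 N, or if a joint passes its speed limit or range.

## Working session

There is one attempt and no reset: what is moved stays moved. The work goes in short steps, each a Python script; the robot and the scene stay as the last script left them, time stands still between calls to the robot, and variables do not carry over. Pictures are saved under pics/ and viewed, about 8 in all and at most 12, crops included, and the job is handed in when it is done.

```bash
mkdir -p pics; ls; python3 - <<'E'
from bench import r,camera,models
import cv2,numpy as np
for n in("top","side"):
    c=camera(n); cv2.imwrite(f"pics/{n}0.png",c["image"][...,::-1])
    print(n,c["mtx"].tolist(),c["k1"],np.round(c["extrinsics"],4).tolist())
    for t in("index_base","bolt_knob","thumb_lever","index_dial"):
        for d in models.cut_out(c,t)[:2]: print(t,round(d["confidence"],2),d["extent"])
print(r.read_state())
E
```

```text
pics
top [[396.50360262126054, 0.0, 323.5694340142188], [0.0, 396.50360262126054, 197.98358556797572], [0.0, 0.0, 1.0]] -0.002393371035939316 [[-0.0215, -0.9998, 0.0034, 0.0056], [-0.9963, 0.0212, -0.083, 0.5512], [0.0829, -0.0051, -0.9965, 1.1566], [0.0, 0.0, 0.0, 1.0]]
index_base 0.9 [262.2, 151.8, 101.2, 93.8]
index_base 0.51 [132.6, 157.5, 84.8, 78.3]
bolt_knob 0.57 [262.3, 188.0, 7.3, 8.9]
index_dial 0.57 [283.8, 161.5, 65.6, 63.6]
side [[386.99333158658374, 0.0, 312.1941550841592], [0.0, 386.99333158658374, 198.51615949878416], [0.0, 0.0, 1.0]] -0.03925929377367976 [[0.9487, -0.3161, -0.0014, -0.5284], [-0.2325, -0.6946, -0.6808, 0.1647], [0.2142, 0.6462, -0.7325, 1.1128], [0.0, 0.0, 0.0, 1.0]]
index_base 0.83 [269.4, 158.3, 84.3, 77.1]
bolt_knob 0.43 [270.8, 158.9, 80.6, 79.1]
thumb_lever 0.57 [316.9, 224.7, 7.8, 9.5]
thumb_lever 0.19 [268.3, 161.3, 80.4, 75.6]
index_dial 0.81 [283.8, 169.5, 57.8, 51.3]
{'time': 0.5, 'qpos': array([ 1.14458485e+00,  2.76433260e-01, -2.64620570e-02,  1.26800064e+00,
       -1.18662421e-06,  1.46738373e+00]), 'qd': array([-0.00025961,  0.00044262,  0.00123204,  0.0013582 , -0.00043315,
        0.00023789]), 'tau': array([-1.08352317e-03, -4.44989920e+01,  2.95207965e+01,  2.92246776e-03,
       -1.32249761e-04,  1.22633978e-06]), 'eef_pos': array([0.19826497, 0.59267823, 0.19526332]), 'orientation': array([ 1.60699613e-01,  9.87003360e-01, -4.82343296e-05, -1.24654811e-05]), 'contact_force': array([-0.21003405,  0.09334475, -0.06530867]), 'moment': array([ 0.06384393, -0.0189475 ,  0.01597318]), 'grip_width': 1.0004753759503962}
```

```bash
python3 - <<'E'
import cv2,numpy as np
a=cv2.imread("pics/top0.png");b=cv2.imread("pics/side0.png")
cv2.imwrite("pics/v1.png",cv2.resize(a,(800,500)))
t=cv2.resize(a[135:260,240:380],None,fx=4,fy=4,interpolation=cv2.INTER_CUBIC)
s=cv2.resize(b[145:270,250:370],None,fx=4,fy=4,interpolation=cv2.INTER_CUBIC)
s=cv2.copyMakeBorder(s,0,0,0,0,0)
h=max(t.shape[0],s.shape[0])
im=np.hstack([t[:, :],s])
cv2.imwrite("pics/v2.png",cv2.resize(im,(800,int(im.shape[0]*800/im.shape[1]))));print(im.shape)
E
```

```text
(500, 1040, 3)
```

View pics/v1.png

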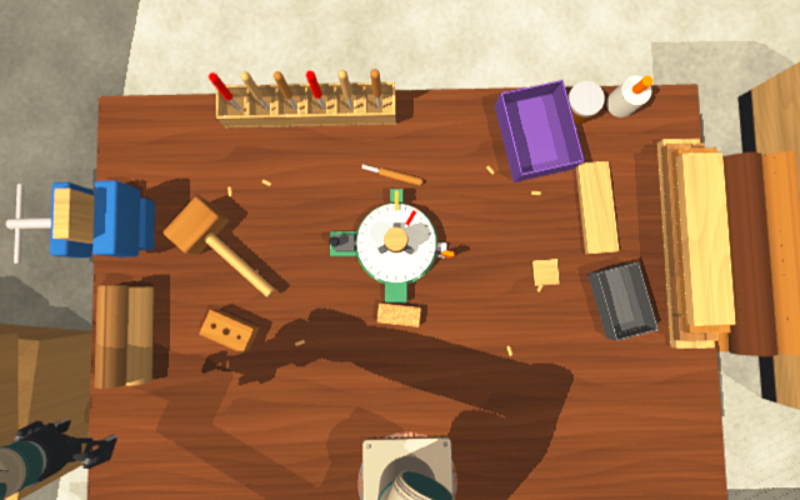

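View pics/v2.png

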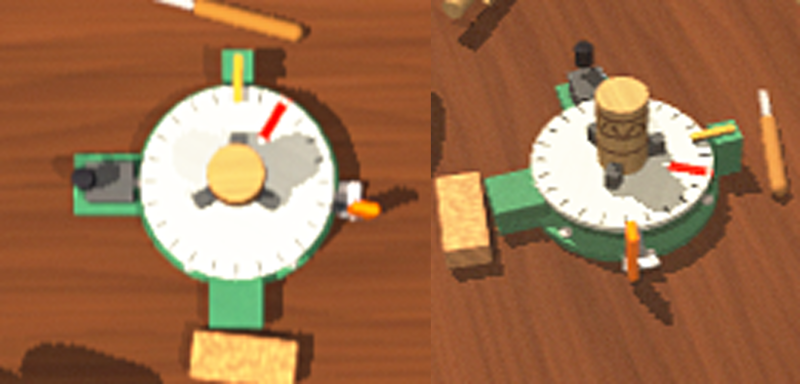

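The top view shows the table about level with the image axes. The pointer (yellow) points up the image (world +x), the knob is on the left at about (335,241), and the orange tab is on the right at about (447,251). The red mark is about 30° clockwise of the pointer, so roughly 2 notches short. Next I'll measure this properly.

```bash
cat > h.py <<'E'
from bench import r,camera,models
import cv2,numpy as np
from scipy.optimize import least_squares
from scipy.spatial.transform import Rotation as R
def topix(c,P):
    p=np.atleast_2d(P)@c["extrinsics"][:3,:3].T+c["extrinsics"][:3,3]
    s=p[:,:2]/p[:,2:]; s=s*(1+c["k1"]*(s**2).sum(1,keepdims=True))
    return s@c["mtx"][:2,:2].T+c["mtx"][:2,2]
def plane(c,uv,z):
    d=np.array([c["k1"],0,0,0,0.])
    s=cv2.undistortPoints(np.array(uv,float).reshape(-1,1,2),c["mtx"],d).reshape(-1,2)
    E=c["extrinsics"]; v=np.c_[s,np.ones(len(s))]@E[:3,:3]; o=-E[:3,:3].T@E[:3,3]
    return o+v*((z-o[2])/v[:,2])[:,None]
def mask(c,box,name):
    h=cv2.cvtColor(c["image"],cv2.COLOR_RGB2HSV).astype(int); H,S,V=h[...,0],h[...,1],h[...,2]
    m={"red":((H<5)|(H>175))&(S>170)&(V>150),"yellow":(H>=22)&(H<=34)&(S>120)&(V>150),
       "orange":(H>=8)&(H<=20)&(S>215)&(V>190),"white":(S<40)&(V>215),
       "black":(V<60),"green":(H>60)&(H<90)&(S>80)}[name]
    k=np.zeros_like(m); l,t,w,hh=box; k[t:t+hh,l:l+w]=1
    return np.argwhere(m&k)[:,::-1].astype(float)
BOX={"top":(255,145,115,105),"side":(250,145,120,130)}
def look(n,zs={"red":.046,"yellow":.054,"orange":.078,"white":.046,"black":.076}):
    c=camera(n); return c,{k:plane(c,m,z) for k,z in zs.items() if len(m:=mask(c,BOX[n],k))}
E
python3 - <<'E'
from h import *
for n in("top","side"):
    c,d=look(n)
    print(n,{k:(len(v),v.mean(0)[:2].round(4).tolist(),v.min(0)[:2].round(3).tolist(),v.max(0)[:2].round(3).tolist()) for k,v in d.items()})
    w=np.zeros((400,640),np.uint8); m=mask(c,BOX[n],"white").astype(int); w[m[:,1],m[:,0]]=1
    hull=cv2.convexHull(m.astype(np.int32))[:,0].astype(float)
    P=plane(c,hull,.046)[:,:2]
    f=least_squares(lambda p:np.hypot(*(P-p[:2]).T)-p[2],[*P.mean(0),.09],loss="soft_l1",f_scale=.002)
    print("circle",f.x.round(4),np.abs(f.fun).max().round(4))
    o=f.x[:2]
    for k in("red","yellow"):
        if k in d:
            v=d[k][:,:2]-o; a=np.arctan2(v[:,1],v[:,0]); q=np.hypot(*v.T); print(k,"ang",np.degrees(np.median(a)).round(1),"r",q.min().round(3),q.max().round(3))
    if "orange" in d: print("tab rel",(d["orange"][:,:2].mean(0)-o).round(4))
    if n=="top": print("green",plane(c,mask(c,BOX[n],"green"),.034)[:,:2].mean(0))
    for t in("bolt_knob","thumb_lever"):
        for e in models.cut_out(c,t)[:1]:
            uv=np.argwhere(e["region"])[:,::-1]; print(t,e["confidence"],e["extent"],plane(c,[uv.mean(0)],.064 if t=="bolt_knob" else .05)[0].round(4))
E
```

```text
top {'red': (32, [0.62, -0.0215], [0.605, -0.033], [0.634, -0.011]), 'yellow': (282, [0.5611, 0.0116], [0.401, -0.114], [0.681, 0.056]), 'orange': (28, [0.5304, -0.1035], [0.524, -0.117], [0.539, -0.089]), 'white': (2283, [0.5551, 0.0205], [0.471, -0.101], [0.653, 0.104]), 'black': (46, [0.5111, 0.066], [0.416, -0.084], [0.573, 0.16])}
circle [0.5612 0.0126 0.0926] 0.0219
red ang -30.1 r 0.051 0.084
yellow ang 0.8 r 0.001 0.165
tab rel [-0.0308 -0.1161]
green [0.50570805 0.04699765]
bolt_knob 0.4 [263.2, 187.5, 21.8, 10.1] [0.5669 0.1541 0.064 ]
thumb_lever 0.44 [347.2, 195.3, 17.9, 9.4] [ 0.5413 -0.0944  0.05  ]
side {'red': (31, [0.6187, -0.0198], [0.602, -0.033], [0.64, -0.008]), 'yellow': (95, [0.5393, 0.0336], [0.369, -0.093], [0.681, 0.122]), 'orange': (32, [0.5224, -0.1283], [0.513, -0.157], [0.534, -0.094]), 'white': (1056, [0.5459, 0.0063], [0.468, -0.124], [0.735, 0.105]), 'black': (32, [0.5574, 0.1274], [0.53, -0.151], [0.57, 0.163])}
circle [ 0.602  -0.0058  0.1336] 0.0138
red ang -40.1 r 0.005 0.047
yellow ang 86.1 r 0.041 0.237
tab rel [-0.0796 -0.1225]
bolt_knob 0.61 [297.3, 161.1, 4.9, 5.1] [0.5648 0.1577 0.064 ]
thumb_lever 0.45 [314.7, 220.0, 12.7, 14.7] [ 0.5353 -0.1077  0.05  ]
```

```bash
python3 - <<'E'
from h import *
o=np.array([.5612,.0126])
for n in("top","side"):
    c,d=look(n)
    v=d["yellow"][:,:2]-o; q=np.hypot(*v.T); a=np.degrees(np.arctan2(v[:,1],v[:,0]))
    k=(q>.07)&(q<.125)&(abs(a)<12); print(n,"pointer",k.sum(),q[k].min(),np.median(a[k]),a[k].mean())
    v=d["red"][:,:2]-o; print("red",np.degrees(np.arctan2(v[:,1],v[:,0])).mean())
    for z,nm in((.064,"black"),):
        P=plane(c,mask(c,BOX[n],nm),.070)[:,:2]-o; k=(P[:,1]>.12)&(abs(P[:,0])<.03); print("knob",k.sum(),P[k].mean(0),P[k].min(0),P[k].max(0))
    for z in(.046,.078):
        P=plane(c,mask(c,BOX[n],"orange"),z)[:,:2]-o; k=(P[:,1]<-.09); print("tab z",z,k.sum(),P[k].min(0),P[k].max(0))
    # green arms ends: housing 34mm high, out to 139 at -x
    g=plane(c,mask(c,BOX[n],"green"),.034)[:,:2]-o; k=(g[:,0]<-.10)&(abs(g[:,1])<.04); print("housing",k.sum(),g[k].mean(0),g[k].min(0),g[k].max(0), np.degrees(np.arctan2(-g[k][:,1],-g[k][:,0])).mean())
print(r.read_state()["time"])
E
```

```text
top pointer 39 0.07838502674645685 -1.0385506083173237 -0.6571828098394155
red -30.06748562832624
knob 21 [0.00628799 0.13990184] [-0.00485666  0.1313595 ] [0.0124864  0.15129708]
tab z 0.046 28 [-0.03479871 -0.13321115] [-0.02000888 -0.10406599]
tab z 0.078 28 [-0.03682575 -0.12986441] [-0.02244662 -0.10152858]
housing 232 [-0.11896965  0.00451437] [-0.1370378 -0.0209256] [-0.10109833  0.02946746] -2.1538007256695826
side pointer 21 0.07625206931903904 1.5047722350126875 1.689064687466549
red -29.48672856116883
knob 29 [0.00028111 0.13593186] [-0.00931447  0.12097917] [0.01051233 0.15725415]
tab z 0.046 32 [-0.03986434 -0.14602137] [-0.02044572 -0.09509671]
tab z 0.078 32 [-0.04786557 -0.16922118] [-0.02915272 -0.12014739]
housing 152 [-0.11994135  0.00410712] [-0.13997792 -0.03835368] [-0.10010781  0.02890583] -1.9788758692739241
0.9
```

Results of the measurement:
- **Table:** the axis is at (0.561, 0.013), and the circle fit gives r = 92.6 mm, which matches the 92 mm given. Yaw is about -1°.
- **Dial:** the red mark is at -29.5° to -30° in both views, so it is 2 notches short.
- **Tab:** it rests about 28 mm towards -x.
- **Knob:** it sits about 140 mm out.

Now the first click.

```bash
cat >> h.py <<'E'
O=np.array([.5612,.0126]); YAW=np.radians(-1.0); Z=.056
def base(p,z): 
    c,s=np.cos(YAW),np.sin(YAW); return np.array([O[0]+c*p[0]-s*p[1],O[1]+s*p[0]+c*p[1],z])
def quat(phi,sgn=1):  # tool x along heading phi in base frame, tool down
    a=phi+YAW; x=sgn*np.array([np.cos(a),np.sin(a),0]); z=np.array([0,0,-1.]); return R.from_matrix(np.c_[x,np.cross(z,x),z]).as_quat()
SG=1
def tabpose(th,gap,z=Z):  # TCP behind the tab at arc angle th (rad), gap mm-free distance to its face
    t=np.array([np.cos(th),np.sin(th)]); p=.122*np.array([np.sin(th),-np.cos(th)])-(.016+gap)*t
    return base(p,z),quat(th,SG)
def report(tag=""):
    s=r.read_state(); p=s["eef_pos"][:2]-O; c,n=np.cos(YAW),np.sin(YAW)
    print(tag,"t",round(s["time"],2),"rel",np.round([c*p[0]+n*p[1],-n*p[0]+c*p[1]],4),"z",s["eef_pos"][2].round(4),"F",s["contact_force"].round(2))
def dial():
    out=[]
    for n in("top","side"):
        c,d=look(n)
        if "red" in d:
            v=d["red"][:,:2]-O; v=v[np.hypot(*v.T)<.1]; out.append((n,len(v),round(float(np.degrees(np.arctan2(v[:,1],v[:,0])-YAW).mean()),1)))
        if "orange" in d:
            v=d["orange"][:,:2]-O; v=v[v[:,1]<-.08]; out.append(("tab",len(v),v.mean(0).round(3).tolist()))
    print(out)
TH0,TH1=-.229,.075
def click(guard=9,speed=.02):
    report("start"); hit=r.move_l(*tabpose(TH1,0),speed=speed,guard=guard); report(f"hit {hit}")
E
python3 - <<'E'
import h; from h import *
r.grip(0.0); 
p,q=tabpose(TH0,.015,.25)
for s in(1,-1):
    h.SG=s; j=r.ik(*tabpose(TH0,.015,.25)); k=r.ik(*tabpose(TH1,0)); print(s,None if j is None else j.round(2),None if k is None else k.round(2))
E
```

```text
1 [-0.32  0.05 -0.18  1.34  0.    3.07] [-0.31  0.28 -0.34  0.96  0.    2.77]
-1 [-0.32  0.05 -0.18  1.34  0.   -0.07] [-0.31  0.28 -0.34  0.96  0.   -0.37]
```

```bash
sed -i 's/^SG=1/SG=-1/' h.py; python3 - <<'E'
from h import *
s=r.read_state(); r.move_l(s["eef_pos"]+[0,0,.08],speed=.25)
r.movep(*tabpose(TH0,.015,.25)); report()
r.move_l(*tabpose(TH0,.015),speed=.2); report("down")
print(r.move_l(*tabpose(TH0,-.004),speed=.03,guard=1.2)); report("contact")
c=camera("side"); cv2.imwrite("pics/v3.png",cv2.resize(c["image"][120:290,230:400,::-1],None,fx=3.5,fy=3.5,interpolation=cv2.INTER_CUBIC))
E
```

```text
t 4.8 rel [-0.0577 -0.1112] z 0.25 F [0.71 0.36 0.46]
down t 5.92 rel [-0.0568 -0.112 ] z 0.057 F [1.03 0.35 1.39]
False
contact t 6.7 rel [-0.0396 -0.116 ] z 0.0558 F [ 0.13 -1.33  0.43]
```

View pics/v3.png

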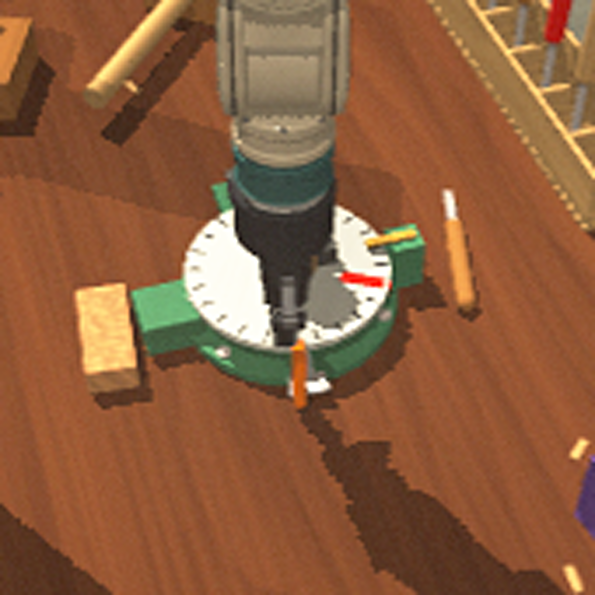

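The picture shows the shut fingers just behind the orange tab (about (290,340)), clear of the dial rim, with the red mark at (362,281). I'll do the first stroke with a guard.

```bash
python3 - <<'E'
from h import *
click(8,.02)
r.move_l(*tabpose(TH0,.02),speed=.1); r.hold(.8); report("back"); dial()
E
```

```text
start t 6.75 rel [-0.0397 -0.116 ] z 0.0558 F [1.11 0.04 0.22]
hit False t 8.57 rel [-0.0069 -0.1228] z 0.056 F [-0.12  0.11 -0.08]
back t 10.09 rel [-0.0627 -0.1106] z 0.056 F [-0.19  0.76 -0.47]
[('top', 31, -29.0), ('side', 32, -28.5), ('tab', 34, [-0.038, -0.14])]
```

No force was felt and the dial did not move, so the fingers may have missed the tab. I'll go partway along the path and look with both cameras.

```bash
python3 - <<'E'
from h import *
print(r.move_l(*tabpose(-.1,0),speed=.04,guard=5)); report()
a=[]
for n,(y,x) in(("top",(140,260)),("side",(150,250))):
    c=camera(n); s=r.read_state(); print(n,topix(c,s["eef_pos"]).round(1), "tabtop expected",topix(c,[base((-.028,-.119),.078),base((-.028,-.119),.014)]).round(1).tolist())
    a.append(cv2.resize(c["image"][y:y+120,x:x+115,::-1],None,fx=3.45,fy=3.45,interpolation=cv2.INTER_CUBIC))
cv2.imwrite("pics/v4.png",np.hstack(a))
E
```

```text
False
 t 11.24 rel [-0.0285 -0.1197] z 0.0559 F [-0.93 -0.01 -0.3 ]
top [[358.5 203.4]] tabtop expected [[359.0, 202.7], [357.0, 204.2]]
side [[315.2 225.3]] tabtop expected [[315.3, 220.2], [315.2, 234.0]]
```

View pics/v4.png

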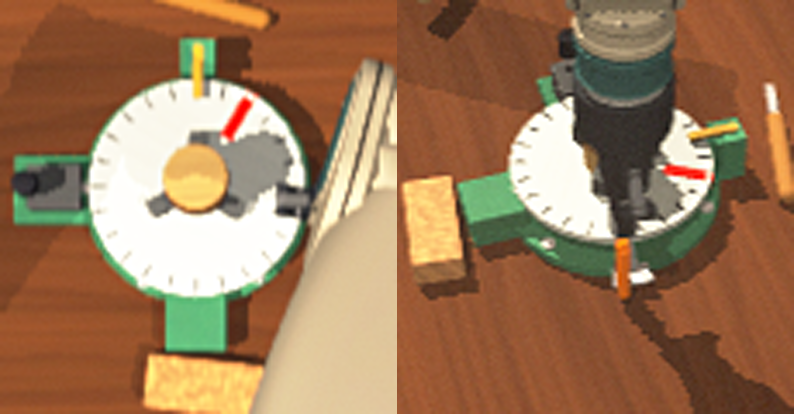

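```bash
python3 - <<'E'
from h import *
s=r.read_state(); print(s["grip_width"],s["eef_pos"],s["orientation"],s["qpos"].round(3))
r.move_l(*tabpose(TH0,.02),speed=.1); p=r.read_state()["eef_pos"]
r.move_l(p+[-.0,0,.06],speed=.2)
a=[]
for n,(y,x) in(("top",(140,260)),("side",(150,250))):
    c=camera(n); s=r.read_state(); e=s["eef_pos"]; k=3.45
    im=cv2.resize(c["image"][y:y+120,x:x+115,::-1],None,fx=k,fy=k,interpolation=cv2.INTER_CUBIC)
    for q,col in((e,(255,0,255)),(e+[0,0,.05],(255,255,0))):
        u=(topix(c,q)[0]-[x,y])*k; cv2.circle(im,tuple(int(v) for v in u),3,col,-1)
    a.append(im)
cv2.imwrite("pics/v5.png",np.hstack(a)); report()
E
```

```text
-0.0020706068837964865 [ 0.53065403 -0.10655833  0.0559483 ] [ 5.87057324e-02  9.98275314e-01  4.01936669e-05 -1.80034616e-04] [-0.318  0.244 -0.384  0.943 -0.    -0.2  ]
 t 12.4 rel [-0.0629 -0.1106] z 0.1153 F [-0.35  1.02 -0.02]
```

View pics/v5.png

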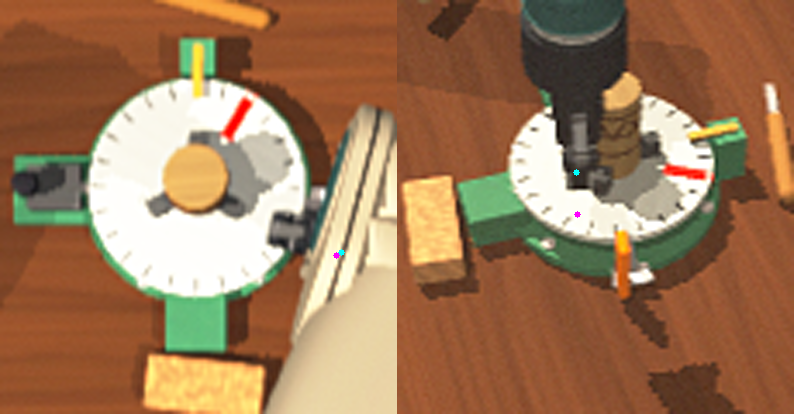

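The magenta dot marks where the reported TCP should be. In the side view the dot is at (578,214), but the visible fingertip is at about (578,188). So the fingertips are roughly 30 mm above or inward of the reported TCP. I'll check this against the start picture, where the gripper is in plain view.

```bash
python3 - <<'E'
from h import *
# start pose TCP in the first pictures, plus present pose with axes of tool
s=np.array([.19826,.59268,.19526]); a=[]
for n in("top","side"):
    c=camera(n); print(n,"start TCP px",topix(c,[s,s+[0,0,.05],s+[0,0,.1]]).round(1).tolist(),"cam",(-c["extrinsics"][:3,:3].T@c["extrinsics"][:3,3]).round(3))
r.move_l(r.read_state()["eef_pos"]+[0,0,.1],speed=.25)
r.movep([.42,.28,.16],quat(0,-1))   # clear spot left of the table, visible to both
for n in("top","side"):
    c=camera(n); e=r.read_state()["eef_pos"]; u=topix(c,[e,e+[0,0,.05]]); x,y=np.clip((u[0]-60).astype(int),0,[520,280]); k=3.3
    print(n,u.round(1).tolist())
    im=cv2.resize(c["image"][y:y+120,x:x+120,::-1],None,fx=k,fy=k,interpolation=cv2.INTER_CUBIC)
    for q,col in zip(u,((255,0,255),(255,255,0))): cv2.circle(im,tuple(int(v) for v in (q-[x,y])*k),3,col,-1)
    a.append(im)
cv2.imwrite("pics/v6.png",np.hstack(a)); report()
E
```

```text
top start TCP px [[83.8, 340.1], [71.0, 345.9], [56.8, 352.4]] cam [ 0.453 -0.     1.198]
side start TCP px [[167.1, 81.5], [163.4, 68.8], [159.4, 55.6]] cam [ 0.301 -0.772  0.926]
top [[215.1, 245.9], [209.6, 246.7]]
side [[245.8, 126.5], [243.9, 113.8]]
 t 14.58 rel [-0.145   0.2641] z 0.1601 F [-0.15  0.21  0.15]
```

View pics/v6.png

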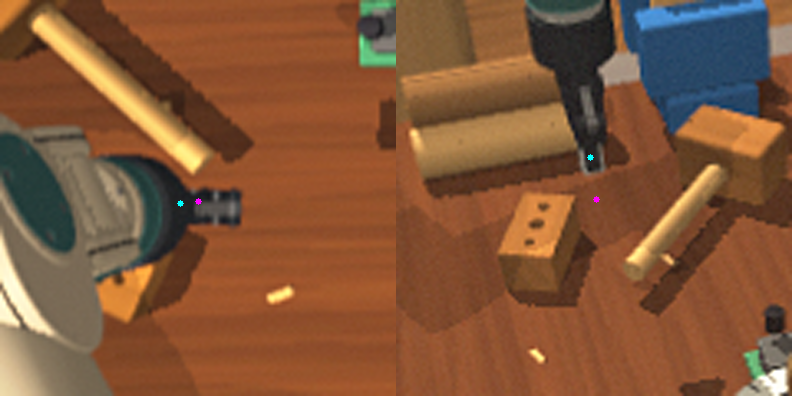

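```bash
python3 - <<'E'
from h import *
C={n:camera(n) for n in("top","side")}
def tri(t,s,g):
    f=least_squares(lambda p:np.r_[topix(C["top"],p)[0]-t,topix(C["side"],p)[0]-s],g); return f.x.round(4),f.fun.round(1)
e=r.read_state()["eef_pos"]; print("B",e.round(3),tri((226,247.5),(244.4,117.5),e))
a=np.array([.4964,-.0968,.115]); print("A",a,tri((344,206),(302.5,204.5),a))
print("fixed refs in both: ")
for nm in("cork_block","drill_block","tin","wood_coupon","offcut","mallet"):
    P=[]
    for n,z in(("top",0),("side",0)):
        l=models.cut_out(C[n],nm)
        if l: uv=np.argwhere(l[0]["region"])[:,::-1].mean(0); P.append((round(l[0]["confidence"],2),plane(C[n],[uv],{"cork_block":.03,"drill_block":.05,"wood_coupon":.008,"offcut":.022}.get(nm,.03))[0,:2].round(3).tolist()))
    print(nm,P)
r.movej(np.r_[r.read_state()["qpos"][:5],0.6]); 
c=C["top"]=camera("top"); d=C["side"]=camera("side")
cv2.imwrite("pics/v7.png",np.hstack([cv2.resize(c["image"][190:310,130:250,::-1],None,fx=3.3,fy=3.3,interpolation=cv2.INTER_CUBIC),cv2.resize(d["image"][40:160,180:300,::-1],None,fx=3.3,fy=3.3,interpolation=cv2.INTER_CUBIC)])); print(r.read_state()["qpos"],r.read_state()["grip_width"],r.read_state()["eef_pos"])
E
```

```text
B [0.421 0.279 0.16 ] (array([0.4174, 0.235 , 0.2262]), array([-0.1,  0.4,  0.6, -0. ]))
A [ 0.4964 -0.0968  0.115 ] (array([ 0.5148, -0.0604,  0.1038]), array([-0.4,  2.2,  2.3, -0.3]))
fixed refs in both: 
cork_block [(0.82, [0.395, 0.01]), (0.82, [0.39, -0.004])]
drill_block [(0.61, [0.343, 0.367]), (0.9, [0.362, 0.378])]
tin [(0.87, [0.415, -0.516]), (0.95, [0.421, -0.502])]
wood_coupon [(0.81, [0.488, -0.343]), (0.62, [0.484, -0.347])]
offcut [(0.6, [0.638, -0.47]), (0.84, [0.631, -0.477])]
mallet [(0.71, [0.586, 0.457]), (0.63, [0.587, 0.465])]
[ 4.60028743e-01  8.61589158e-02 -3.33354521e-01  1.15121667e+00
 -5.69255001e-06  5.97657759e-01] 0.002988557388282564 [0.41997567 0.2800728  0.16001561]
```

View pics/v7.png

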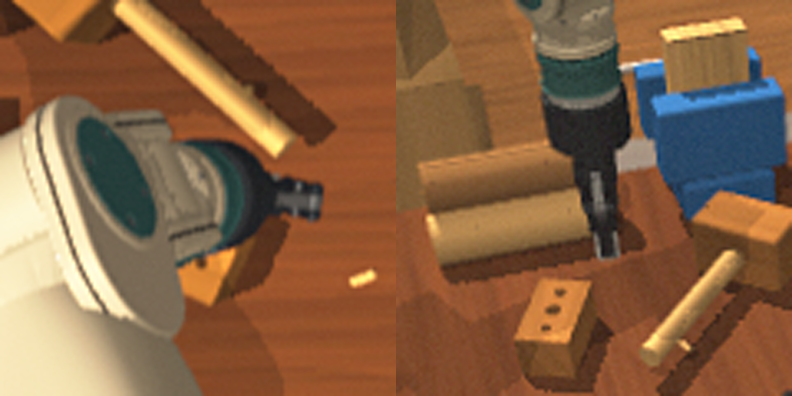

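The picture estimates of the fingertip disagree with the reported TCP by different amounts in different poses. I'll check two ways: camera self-consistency, using the blank top and robot base, and a gentle bench touch at an empty spot.

```bash
python3 - <<'E'
from h import *
s=r.read_state()["eef_pos"]; r.move_l([s[0],s[1],.25],speed=.25)
C={n:camera(n) for n in("top","side")}
print("blank top exp",topix(C["top"],[*O,.136]).round(1),"seen 316.5,191.3;",topix(C["side"],[*O,.136]).round(1),"seen 312,176")
print("base exp",topix(C["top"],[0,0,0]).round(1),"seen ~326,382")
q=quat(0,-1)
r.movep([.46,-.24,.2],q); r.move_l([.46,-.24,.06],q,speed=.2); report()
a=[];k=3.3
print("hit",r.move_l([.46,-.24,.003],q,speed=.03,guard=4)); report()
for n in("top","side"):
    c=camera(n); e=r.read_state()["eef_pos"]; u=topix(c,[e,e+[0,0,.05],[e[0],e[1],0]]); x,y=np.clip((u[0]-60).astype(int),0,[520,280]); print(n,(x,y),u.round(1).tolist())
    im=cv2.resize(c["image"][y:y+120,x:x+120,::-1],None,fx=k,fy=k,interpolation=cv2.INTER_CUBIC)
    for p,col in zip(u,((255,0,255),(255,255,0))): cv2.circle(im,tuple(int(v) for v in (p-[x,y])*k),3,col,-1)
    a.append(im)
cv2.imwrite("pics/v8.png",np.hstack(a))
r.move_l([.46,-.24,.1],q,speed=.2)
E
```

```text
blank top exp [[316.7 190.9]] seen 316.5,191.3; [[312.1 175.8]] seen 312,176
base exp [[325.5 386.8]] seen ~326,382
 t 18.99 rel [-0.0957 -0.2546] z 0.061 F [0.57 0.06 0.12]
hit False
 t 21.04 rel [-0.0966 -0.2544] z 0.0032 F [ 0.43 -0.33  0.12]
top (np.int64(341), np.int64(167)) [[401.9, 227.0], [405.4, 226.8], [401.7, 227.0]]
side (np.int64(246), np.int64(220)) [[306.3, 280.0], [306.1, 270.1], [306.4, 280.6]]
```

View pics/v8.png

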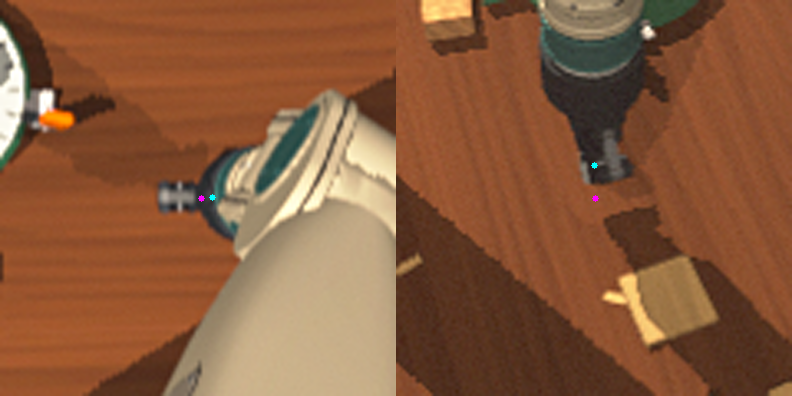

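The cameras check out: the blank top matches to 0.5 px. The bench touch went down only to z = 3 mm, so it proves nothing yet. I'll probe lower with a small guard, then locate the fingers by differencing pictures with the gripper shut and part open.

```bash
python3 - <<'E'
from h import *
q=quat(0,-1)
r.move_l([.46,-.24,.01],q,speed=.2); report()
try: print("hit",r.move_l([.46,-.24,-.04],q,speed=.03,guard=4)); 
except r.PlanningError as e: print(e)
report("bench"); z0=r.read_state()["eef_pos"][2]
r.move_l([.46,-.24,z0+.03],q,speed=.1); report("up"); a=[];k=5
A={n:camera(n) for n in("top","side")}; r.grip(.5); B={n:camera(n) for n in A}; 
for n in A:
    d=np.abs(A[n]["image"].astype(int)-B[n]["image"]).sum(2)>60; l=cv2.connectedComponentsWithStats(d.astype(np.uint8))
    print(n,[x.tolist() for x in l[2][1:] if x[4]>8]); e=r.read_state()["eef_pos"]; u=topix(A[n],[e])[0]; print("tcp px",u.round(1))
    x,y=(u-40).astype(int)
    for c in(A,B):
        im=cv2.resize(c[n]["image"][y:y+60,x:x+80,::-1],None,fx=k,fy=k,interpolation=cv2.INTER_CUBIC); cv2.circle(im,tuple(int(v) for v in (u-[x,y])*k),3,(255,0,255),-1); a.append(im)
cv2.imwrite("pics/v9.png",np.vstack([np.hstack(a[:2]),np.hstack(a[2:])])); r.grip(0.0); report()
E
```

```text
t 22.38 rel [-0.0975 -0.2538] z 0.0091 F [ 0.46 -0.26 -0.34]
hit True
bench t 23.75 rel [-0.0969 -0.2542] z -0.036 F [-1.13  0.24  4.45]
up t 24.21 rel [-0.0964 -0.2545] z -0.0057 F [ 0.02 -0.17 -0.77]
top [[401, 214, 5, 5, 10], [386, 222, 13, 10, 66]]
tcp px [401.3 227.1]
side [[275, 144, 8, 5, 12], [302, 271, 24, 13, 111], [307, 285, 9, 16, 42]]
tcp px [306.3 281.8]
 t 25.38 rel [-0.0967 -0.2543] z -0.0059 F [0.26 0.2  0.66]
```

View pics/v9.png

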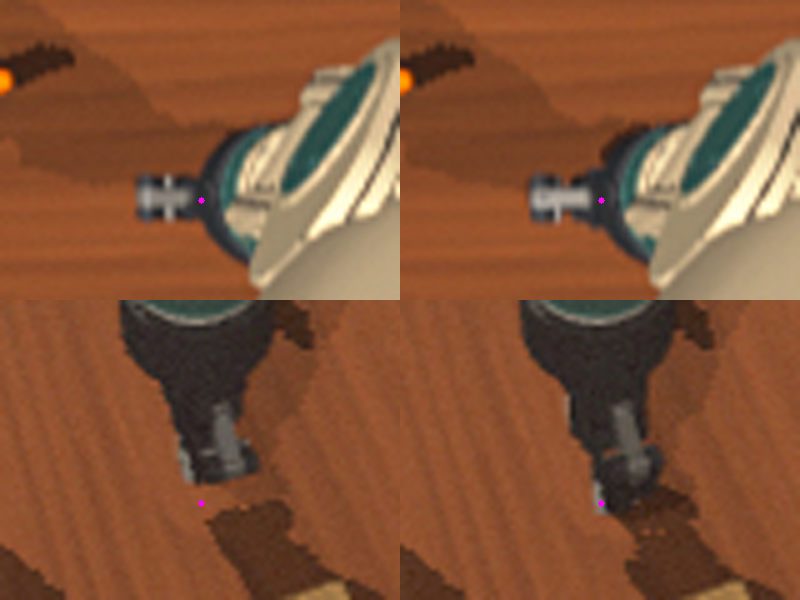

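The bench was met at reported z = -0.036 (+4.4 N), so the visible tips are 36 mm above the reported TCP. With the jaws half open the finger reaches lower, which is odd. I need the true tool geometry, so I'll turn the last joint through several angles and view the gripper in both cameras as one mosaic.

```bash
python3 - <<'E'
from h import *
q=quat(0,-1); r.move_l([.46,-.24,.10],q,speed=.2); s0=r.read_state(); print(s0["qpos"].round(3),s0["orientation"].round(3))
j=s0["qpos"].copy(); rows=[[],[]]; k=5
bg={"top":cv2.imread("pics/top0.png")[...,::-1],"side":cv2.imread("pics/side0.png")[...,::-1]}
for i,(d,g) in enumerate(((0,0),(1.571,0),(1.571,1.0),(0,1.0))):
    r.movej(np.r_[j[:5],j[5]+d]); r.grip(float(g)); e=r.read_state()["eef_pos"]
    for m,n in enumerate(("top","side")):
        c=camera(n); u=topix(c,e)[0]; h=cv2.cvtColor(c["image"],cv2.COLOR_RGB2HSV).astype(int)
        df=np.abs(c["image"].astype(int)-bg[n]).sum(2)>60; gm=df&(h[...,1]<90); x,y=(u-[20,20]).astype(int)
        if n=="top": x-=5; 
        else: y-=8
        w=np.argwhere(gm[y:y+40,x:x+40])[:,::-1]+[x,y]
        print(d,g,n,"tcp",u.round(1),"leftmost",w[w[:,0].argmin()],"lowest",w[w[:,1].argmax()])
        im=cv2.resize(c["image"][y:y+40,x:x+40,::-1],None,fx=k,fy=k,interpolation=cv2.INTER_CUBIC); cv2.circle(im,tuple(int(v) for v in (u-[x,y])*k),3,(255,0,255),-1); rows[m].append(im)
cv2.imwrite("pics/v10.png",np.vstack([np.hstack(a) for a in rows])); report()
E
```

```text
[-0.606  0.162 -0.384  1.026 -0.    -0.588] [ 0.009  1.     0.    -0.   ]
0 0 top tcp [408.6 227. ] leftmost [395 222] lowest [422 246]
0 0 side tcp [305.4 260.2] leftmost [297 232] lowest [302 254]
1.571 0 top tcp [408.7 226.9] leftmost [409 223] lowest [414 245]
1.571 0 side tcp [305.5 260.1] leftmost [285 232] lowest [304 254]
1.571 1.0 top tcp [408.7 226.9] leftmost [409 208] lowest [410 245]
1.571 1.0 side tcp [305.5 260.1] leftmost [285 234] lowest [287 255]
0 1.0 top tcp [408.7 226.9] leftmost [389 222] lowest [422 245]
0 1.0 side tcp [305.5 260.1] leftmost [296 232] lowest [307 265]
 t 31.19 rel [-0.0974 -0.254 ] z 0.0993 F [ 0.27 -0.34 -0.35]
```

View pics/v10.png

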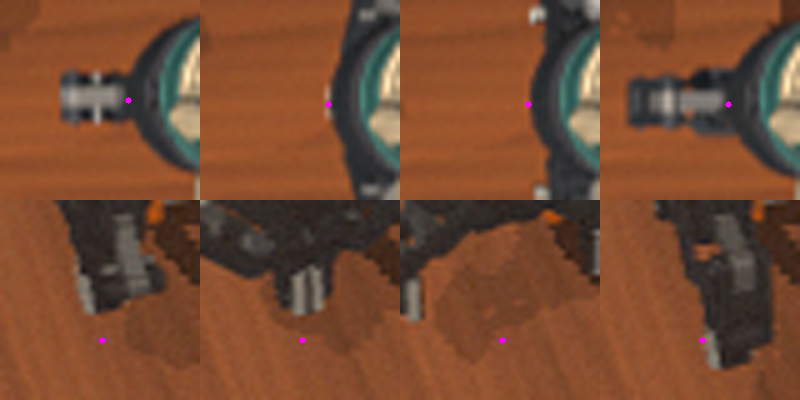

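The tool is vertical and horizontally correct, and the grey parts are just knuckles bulging along the jaw axis. The shut fingertips really sit about 36 mm above the reported TCP: 6 px in the side view, and the same from the bench touch. So the first stroke passed over the 78 mm tab, which explains why no force was felt. I'll command z 36 mm lower and retry the click.

```bash
sed -i 's/Z=.056/Z=.018/' h.py; python3 - <<'E'
from h import *
r.grip(0.0); r.move_l(*tabpose(TH0,.018,.09),speed=.25); r.move_l(*tabpose(TH0,.018),speed=.15); report("down")
click(8,.022)
r.move_l(*tabpose(TH0,.018),speed=.15); r.hold(.7); report("back"); dial()
E
```

```text
down t 33.33 rel [-0.0605 -0.1119] z 0.0183 F [0.09 0.31 0.92]
start t 33.33 rel [-0.0605 -0.1119] z 0.0183 F [0.09 0.31 0.92]
hit True t 34.9 rel [-0.0293 -0.1188] z 0.017 F [-4.39 -0.11  3.23]
back t 35.97 rel [-0.0608 -0.1111] z 0.018 F [-0.73 -0.72 -0.21]
[('top', 35, -28.9), ('side', 32, -28.5), ('tab', 37, [-0.036, -0.132])]
```

The guard tripped at the notch's own resistance (5–8 N with noise), before the click. The dial is unchanged and the lever is back. I'll retry with a slightly higher guard, still below 16 N.

```bash
python3 - <<'E'
from h import *
r.move_l(*tabpose(TH0,.004),speed=.1)
click(10.5,.022)
r.move_l(*tabpose(TH0,.018),speed=.15); r.hold(.7); report("back"); dial()
E
```

```text
start t 36.36 rel [-0.0465 -0.1145] z 0.0182 F [-0.28  0.52  0.24]
hit True t 38.0 rel [-0.0128 -0.1215] z 0.0169 F [-2.33 -0.75  1.25]
back t 39.17 rel [-0.0608 -0.1111] z 0.018 F [-0.9   0.21  0.14]
[('top', 34, -14.4), ('side', 23, -13.2), ('tab', 39, [-0.036, -0.134])]
```

One click done: the dial is at -14° and the tab is back at rest. Now the second and last one.

```bash
python3 - <<'E'
from h import *
r.move_l(*tabpose(TH0,.004),speed=.1)
click(10.5,.022)
r.move_l(*tabpose(TH0,.018),speed=.15); r.hold(.7); report("back"); dial()
A=.13
for sg in(1,-1): 
    j=r.ik(base((.0,.175),.1),quat(-np.pi/2,sg)); print(sg,None if j is None else j.round(2))
E
```

```text
start t 39.56 rel [-0.0465 -0.1145] z 0.0182 F [-0.2   0.48  0.34]
hit True t 41.2 rel [-0.0127 -0.1214] z 0.0169 F [-2.25 -0.33  1.44]
back t 42.37 rel [-0.0608 -0.1111] z 0.018 F [ 1.09 -0.59 -0.32]
[('top', 23, 0.1), ('tab', 0, [nan, nan]), ('side', 24, 2.2), ('tab', 39, [-0.036, -0.134])]
1 [ 0.21  0.29 -0.22  1.06  0.   -1.34]
-1 [ 0.21  0.29 -0.22  1.06  0.    1.8 ]h.py:43: RuntimeWarning: Mean of empty slice.
  v=d["orange"][:,:2]-O; v=v[v[:,1]<-.08]; out.append(("tab",len(v),v.mean(0).round(3).tolist()))
  ret = um.true_divide(
```

The dial reads 0° (top) and about 2° (side), so the red mark is at the pointer and the lever is released. Now the bolt.

```bash
python3 - <<'E'
from h import *
q=quat(-np.pi/2,1); X=.001
e=r.read_state()["eef_pos"]; r.move_l([e[0],e[1],.2],speed=.25)
r.movep(base((X,.180),.2),q); r.move_l(base((X,.180),Z),q,speed=.18); report("down")
hit=r.move_l(base((X,.138),Z),q,speed=.022,guard=9); report(f"hit {hit}")
r.hold(.2); report("rest")
E
```

```text
down t 45.65 rel [0.0022 0.1801] z 0.0192 F [-0.15  0.11 -0.39]
hit True t 47.01 rel [0.0005 0.149 ] z 0.0177 F [0.54 0.69 0.93]
rest t 47.21 rel [-0.0005  0.1491] z 0.017 F [-0.05 -0.02 -0.26]
```

```bash
python3 - <<'E'
from h import *
q=quat(-np.pi/2,1); X=.001
r.move_l(base((X,.152),Z),q,speed=.05); print(r.move_l(base((X,.138),Z),q,speed=.015,guard=9)); report("again")
r.move_l(base((X,.185),Z),q,speed=.15); r.move_l(base((X,.26),.16),q,speed=.25); a=[];k=4; YR=R.from_euler("z",-YAW).as_matrix()
for n,(y,x) in(("top",(140,255)),("side",(145,255))):
    c=camera(n); im=cv2.resize(c["image"][y:y+110,x:x+100,::-1],None,fx=k,fy=k,interpolation=cv2.INTER_CUBIC)
    for yy,col in((.125,(255,0,255)),(.145,(255,255,0))):
        u=(topix(c,base((0,yy),.076))[0]-[x,y])*k; cv2.circle(im,tuple(int(v) for v in u),2,col,-1)
    a.append(im); P=plane(c,mask(c,BOX[n],"black"),.070)[:,:2]-O; m=(P[:,1]>.10)&(abs(P[:,0])<.03); print(n,"knob",m.sum(),P[m].mean(0).round(4),P[m].min(0).round(4),P[m].max(0).round(4))
cv2.imwrite("pics/v11.png",np.hstack(a)); dial(); report()
E
```

```text
True
again t 47.98 rel [0.0007 0.1491] z 0.0178 F [0.68 1.33 1.82]
top knob 48 [0.0046 0.1249] [-0.0053  0.1142] [0.015  0.1342]
side knob 41 [0.0022 0.1216] [-0.0088  0.1041] [0.0109 0.1408]
[('top', 24, 0.1), ('tab', 32, [-0.029, -0.116]), ('side', 22, 2.6), ('tab', 42, [-0.037, -0.137])]
 t 49.37 rel [-0.0004  0.2587] z 0.1577 F [-0.05 -0.7  -0.62]
```

View pics/v11.png

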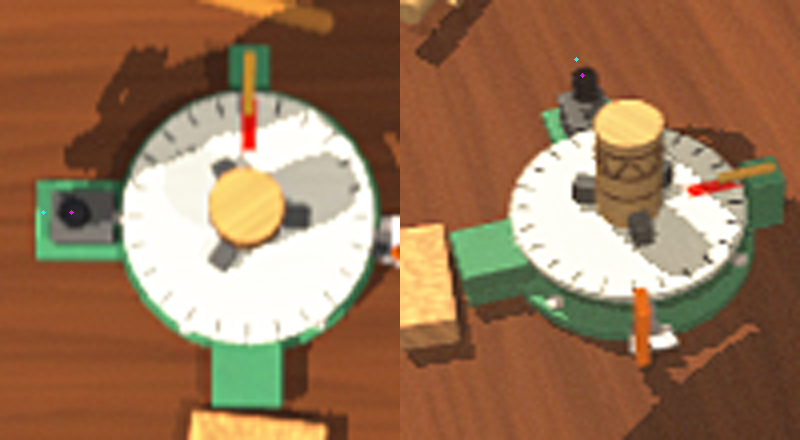

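The picture shows the red mark under the pointer tip (top view, about (249,130)). The knob sits on the predicted fully-home dot (71,212), the tab is at rest, and the robot is clear. Handing in.

```bash
python3 -c "
from h import *
r.sign_off(); report()"
```

```text
the job is handed in; nothing more can be done
the job is handed in; nothing more can be done
```

The job is done and handed in at about 49 s. The dial took two lever clicks, going from about -29° to -14° to 0°, and the lever was fully released after each. Then I pushed the bolt home.

**Last checks:**
- **Dial:** the red mark reads 0.1° in the top view and 2.6° in the side view. The picture shows it under the brass pointer.
- **Lever:** the tab is back at its rest position.
- **Bolt:** the knob is 125 mm from the axis in the top view and about 122 mm in the side view (125 mm is home). A second gentle push stopped at the same place.
- **Robot:** it was clear of everything when I handed in.

**What went wrong or disagreed:**
- **Tool height:** the shut fingertips turned out to sit about 36 mm above the reported TCP, found by a light touch on the bench and confirmed in the pictures. My first lever stroke therefore passed over the tab without moving the lever.
- **Partial push:** the next stroke stopped at the notch on an 8 N guard, so the lever sprang back without a click. I used 10.5 N after that, and 9 N for the bolt. I only read forces after each stop, so I did not see the peaks directly.
- **Other objects:** I did not measure their positions again at the end, and I touched none of them on purpose.

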